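# Nest the empty clay pots in the lipped tray

## Robot

A 7-joint arm with a two-finger parallel gripper is mounted at the origin on the work surface. World frame = base frame: x ahead of the robot, y to its left, z up, the work surface at z = 0. Lengths are in m, angles in rad, forces in N, time in s.
With the tool pointing down it reaches from about 0.4 to 0.9 m from the base axis. Payload 5.6 kg.
Tool frame: the origin (TCP) lies on the centre line of the jaws, within the pads' length; the fingertips stand 19 mm ahead of it and the grasp point (between the pads) is the TCP; z points along the fingers, y is the direction in which the jaws open and shut (so a half turn about z gives the same grasp; the last joint's range is limited). The gripper opens to 92 mm and grips with 3 to 60 N. Pads are 20 mm wide; open, the fingers measure 128 mm over their backs; the gripper's body (75 mm by 189 mm) begins 69 mm behind the grasp point.
Start: joints at [-1.317, 0.468, -0.012, 1.603, 0.006, 1.071, -0.056], TCP at [0.19, 0.622, 0.234] pointing down, gripper open.
Joint ranges: [-2.53, 2.53], [-0.31, 2.02], [-1.57, 1.55], [0.28, 2.44], [-1.29, 4.43], [0.15, 1.84], [-2.92, 2.92]. Speed limits (rad/s): [2.57, 2.57, 3.14, 3.14, 3.14, 3.14, 3.14].

## Interface

Orientations are given as a unit quaternion [w, x, y, z].
In Python, from plant import env, snapshot, workorder gives the robot as it stands.
- The arm moves only by the tool play_rows, never from a script. Its arguments are lists of equal length, an entry for each row: "translation": the shift along the tool's x, y, z as a fraction of full scale, a list of three; "turn": the turn about the tool's z as a fraction of full scale. In form: {"translation": [[tx, ty, tz], ...], "turn": [turn, ...]}. A call has 1 to 8 rows; each row shifts and turns the commanded pose from where the row before left it, along the tool's axes as they then stand; what a row does not reach is not made up. Full scale, the value 1, is 30 mm for a shift and 0.1 rad for a turn. A row lasts 1/10 s, in which the tool goes at most 50 mm and 8.59 degrees, less where a joint would pass 70% of its speed; a pose out of reach is approached as far as the arm can. A call with a number of a shift or a turn outside -1 to 1 is refused whole. A call with a gripper value outside its range is refused whole. "jaw" is the opening, from -1 (shut) to 1 (fully open), so that 0 is half open, set as the call begins (left out, the last holds). The fingers move at their own pace and stop on an object; the grip force is fixed at half the most. Time passes only in rows, so rows that do not move let the fingers close. It gives the time, the measured TCP pose, the force and the opening at its end, in the units of the state.
- env.get_obs(): the state, without advancing time (a new reading comes with each control period).
- snapshot(name): name is "scene" or "top"; returns a dict with "frame" (400x640x3 uint8, blue, green, red), "depth" (400x640 float32, m along the optical axis (not along the pixel's ray), 0 where there is no reading), "fx", "fy", "cx", "cy" (pixels), "R" (3x3) and "t" (3): a world point X has camera coordinates R X + t. Camera axes: x right, y down, z forward; pixel columns grow to the right and rows downward; lengths in m; the calibration is good to about 2 mm. A picture is of the moment at which its call begins.
- workorder.hand_in(): hands the job in, once; it reports no verdict.
The state is a dict: "t": time; "joint_pos": joint angles; "qvel": joint speeds; "joint_torque": joint torques, N m; "tool_pos": TCP position; "tcp_rot": TCP orientation; "force": force on the tool from outside, world axes, zero at the start; "moment": the same for the moment, N m; "opening": finger opening in m.
Only numpy, scipy, OpenCV 4.12 (cv2) and the standard library are available. Lean on these libraries where they do the work, as an engineer would, in place of code of your own. Each camera call takes 0.05 s, during which the arm holds its last target.

## Task

Put the empty clay ware away as one stack in the middle of the empty metal tray, from the bottom up: first lift the saucer over the tray's lip and set it flat on the tray floor, then stand the short, wide half pot in the saucer, then nest the middle pot in the half pot, and last the tall slender pot in the middle pot, each upright and fully down. Set each one down rather than dropping it, and leave the planted pot, the trowel and the seedling tray alone.

Things in the scene. Friction and masses are not known exactly. Their poses are not given: they have to be found in the camera images.
- saucer_center (a point): Loose empty clay saucer, a shallow round dish: 68 mm wide at the rim, 65 mm at the foot, 22 mm high, walls 3.5 mm, floor 4 mm thick, 70 g. The point is on its axis, half-way up (11 mm above its underside); z is up along the axis.
- half_pot_center (a point): Loose empty clay half pot, the shortest and widest of the three empty pots: 56 mm high, its upright collar (top 24 mm) 66 mm wide, tapering below it from 59 mm to a foot 50 mm wide; mouth 59 mm inside, walls 3.5 mm, floor 5 mm thick, 43 mm wide inside at the floor, 110 g. Point on its axis, half-way up (28 mm above its underside); z is up.
- middle_pot_center (a point): Loose empty clay pot of the middle size: 78 mm high, its upright collar (top 24 mm) 51 mm wide, tapering below it from 47 mm to a foot 35 mm wide; mouth 44 mm inside, walls 3.5 mm, floor 5 mm thick, 28 mm wide inside at the floor, 100 g. Nested in the half pot, it stands 27 mm out of it. Point on its axis, half-way up (39 mm above its underside); z is up.
- tall_pot_center (a point): Loose empty clay pot, tall and slender: 100 mm high, its upright collar (top 24 mm) 36 mm wide, tapering below it from 32 mm to a foot 22 mm wide, 80 g; it tips easily. Nested in the middle pot, it stands 27 mm out of it. Point on its axis, half-way up (50 mm above its underside); z is up.
- tray_floor (a point): The target: an empty bare metal tray fixed to the bench, 250 mm long (its x axis) by 130 mm wide (its y axis), with a retaining lip 38 mm above the bench all round, 5 mm thick. The point is the middle of its inner floor, 5 mm above the bench. It may be on the left or the right.
- seedling_tray: Bystander: a black plastic tray of the same size, fixed to the bench, filled with ten small green pots of seedlings (up to 85 mm above the bench). Origin: middle of its underside; x along its 250 mm, y along its 130 mm. To be left alone.
- planted_pot_center (a point): Bystander: a loose clay pot like the middle pot (51 mm wide) but filled with soil and a succulent, 110 mm high in all and up to 75 mm wide over its leaves. Point on its axis, 50 mm above its underside; z is up. To be left where it stands.
- trowel_mid (a point): Bystander: a loose hand trowel lying flat beyond the pots, 277 mm long along its x axis (blade to +x), 60 mm wide, up to 26 mm high. Point: its middle, 14 mm above the bench. To be left where it lies.
There are look-alikes about, which are no part of the job. Leave any blue, pink or turquoise look-alike of the part that bears tall_pot_center alone.

How it is judged:
On the way, in this order (a step that is already met when the one before it is completed fails the run):
1. the saucer stands flat on the floor of the empty metal tray, in its middle, and is let go (horizontal distance between saucer_center and tray_floor below 0.02 m and z of saucer_center in the frame of tray_floor below 0.015 m and angle between saucer_center's own z axis and vertical below 0.1 rad and contact force between the fingers and saucer below 0.1 N), for 0.2 s.
2. then the half pot stands flat in the saucer and is let go (horizontal distance between half_pot_center and saucer_center below 0.01 m and z of half_pot_center in the frame of saucer_center between 0.015 and 0.025 m and angle between half_pot_center's own z axis and vertical below 0.1 rad and contact force between the fingers and half_pot below 0.1 N), for 0.2 s.
3. then the middle pot is nested down on the floor of the half pot and is let go (horizontal distance between middle_pot_center and half_pot_center below 0.01 m and z of middle_pot_center in the frame of half_pot_center between 0.01 and 0.02 m and angle between middle_pot_center's own z axis and vertical below 0.1 rad and contact force between the fingers and middle_pot below 0.1 N), for 0.2 s.
4. then the tall pot is nested down on the floor of the middle pot and is let go (horizontal distance between tall_pot_center and middle_pot_center below 0.01 m and z of tall_pot_center in the frame of middle_pot_center between 0.01 and 0.02 m and angle between tall_pot_center's own z axis and vertical below 0.1 rad and contact force between the fingers and tall_pot below 0.1 N), for 0.2 s.
At the end, for the whole second after the job is handed in: Saucer flat in the metal tray within 20 mm of the middle of its floor; half pot, middle pot and tall pot each standing on the floor of the one before, axes within 10 mm, heights within 4 mm, tilts under 0.1 rad; all released and at rest (all of step 1 and all of step 2 and all of step 3 and all of step 4 and linear speed of each of saucer, half_pot, middle_pot, tall_pot below 0.02 m/s); the robot touches nothing.
It fails at once if an empty pot or the saucer is dropped or knocked: it moves faster than 0.6 m/s while out of the fingers ((linear speed of saucer above 0.6 m/s and contact force between the fingers and saucer below 0.1 N) or (linear speed of half_pot above 0.6 m/s and contact force between the fingers and half_pot below 0.1 N) or (linear speed of middle_pot above 0.6 m/s and contact force between the fingers and middle_pot below 0.1 N) or (linear speed of tall_pot above 0.6 m/s and contact force between the fingers and tall_pot below 0.1 N)).
It fails at once if the planted pot is moved more than 30 mm or tipped (distance of planted_pot_center from where it was at the start of the episode above 0.03 m or angle between planted_pot_center's own z axis and vertical above 0.3 rad).
It fails at once if the trowel is moved more than 30 mm (distance of trowel_mid from where it was at the start of the episode above 0.03 m).
It fails at once if the seedling tray or its pots are pressed with more than 15 N (contact force between any of the arm, the fingers and seedling_tray above 15 N).
It also fails if it takes over 102 s, if anything falls off the work surface, if the arm or the gripper's body presses on something with over 40 N, if the wrist force passes 120 N, or if a joint passes its speed limit or range.

## Working session

There is one attempt and no reset: what is moved stays moved. The work goes in short steps, Python scripts to look and compute and a tool call to move; the robot and the scene stay as the last step left them, time stands still between calls to the robot, and variables do not carry over. Pictures are saved under pics/ and viewed, and the job is handed in when it is done.

Besides the shell and the picture viewer there is one more tool, called after "Emit:" as name(argument=value, ...), one argument or row to a line, values as JSON. play_rows: Moves the arm, as the interface text tells. Its arguments: {"type":"object","properties":{"translation":{"type":"array","items":{"type":"array","items":{"type":"number"}}},"turn":{"type":"array","items":{"type":"number"}},"jaw":{"type":"number"}},"required":["translation","turn"]}

```bash
ls; mkdir -p pics; python3 - <<'E'
from plant import env, snapshot, workorder
import cv2,numpy as np
o=env.get_obs(); print(o)
for n in("scene","top"):
    s=snapshot(n); cv2.imwrite(f"pics/{n}0.png",s["frame"]); print(n,s["fx"],s["cx"],s["cy"],s["R"],s["t"], -np.array(s["R"]).T@np.array(s["t"]))
    np.savez(f"{n}0.npz",**s)
E
```

```text
pics
{'t': 0.0, 'joint_pos': array([-1.31702688,  0.46833955, -0.01160381,  1.60362274,  0.00599376,
        1.07135253, -0.05629468]), 'qvel': array([ 0.00062826, -0.00027498, -0.0008381 , -0.00049382, -0.00050766,
        0.00010334, -0.00050086]), 'joint_torque': array([-5.51992853e-04, -5.20560551e+01, -1.27475851e-02, -2.43752110e+01,
       -5.64966537e-02,  1.73340517e-02,  1.69523350e-04]), 'tool_pos': array([0.18998661, 0.62105483, 0.23266507]), 'tcp_rot': array([-6.82459158e-05,  1.47870792e-01,  9.89006328e-01, -8.41057642e-04]), 'force': array([ 0.15942131, -0.2379904 , -0.02708848]), 'moment': array([-0.00809401,  0.00948417,  0.04581989]), 'opening': 0.0920582954991265}
scene 386.6731318551534 321.786144586696 193.54519342464445 [[ 0.54986733  0.83502212 -0.01959511]
 [ 0.52460143 -0.36351876 -0.76983599]
 [-0.64995327  0.41302804 -0.63794089]] [-0.32914247 -0.24135944  1.21452949] [ 1.09698962 -0.31453217  0.58254125]
top 372.735620340301 319.6597679234016 190.41084692892136 [[-0.02604371 -0.99956028 -0.01417648]
 [-0.98722732  0.0279469  -0.15684769]
 [ 0.15717491  0.00991051 -0.98752105]] [0.00949611 0.58517153 0.71587066] [ 0.46542772 -0.01395644  0.79885477]
```

View pics/scene0.png

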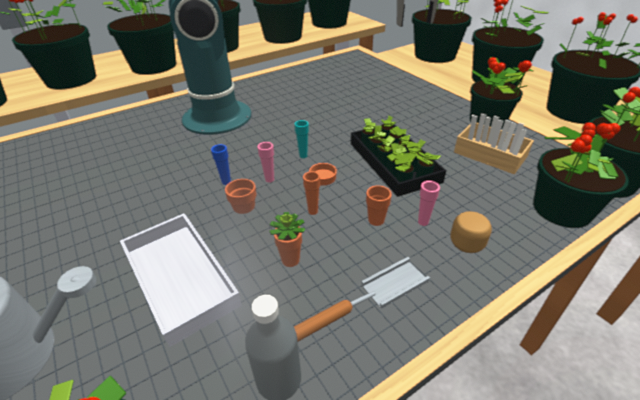

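View pics/top0.png

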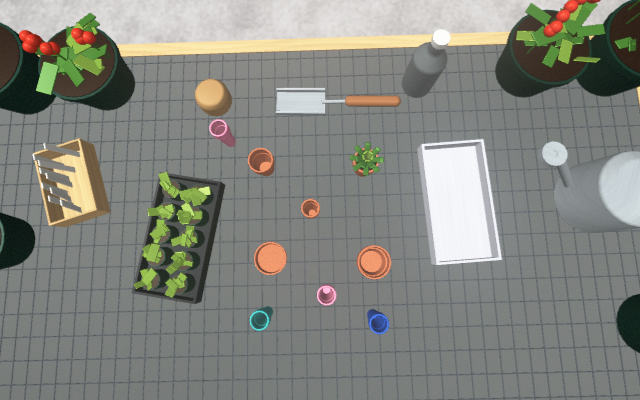

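```bash
cat > h.py <<'E'
import numpy as np,cv2
from scipy.optimize import least_squares
def load(n): return dict(np.load(n))
def cloud(s):
    d=s["depth"]; v,u=np.mgrid[:400,:640]
    c=np.stack([(u-s["cx"])/s["fx"]*d,(v-s["cy"])/s["fy"]*d,d],-1)
    return (c-s["t"])@s["R"]
def clay(s):
    h=cv2.cvtColor(s["frame"],cv2.COLOR_BGR2HSV)
    return (((h[...,0]<13)|(h[...,0]>175))&(h[...,1]>110)&(h[...,2]>60)&(s["depth"]>0))
def circ(P,r=None):
    if r is None:
        f=lambda p:np.hypot(P[:,0]-p[0],P[:,1]-p[1])-p[2]
        q=least_squares(f,[*np.median(P,0)[:2],.03],loss='soft_l1',f_scale=.002).x
    else:
        f=lambda p:np.hypot(P[:,0]-p[0],P[:,1]-p[1])-r
        q=[*least_squares(f,np.median(P,0)[:2],loss='soft_l1',f_scale=.002).x,r]
    return np.array(q)
E
python3 - <<'E'
from h import *
for n in("top","scene"):
    s=load(n+"0.npz"); X=cloud(s); m=clay(s)
    k,l,st,c=cv2.connectedComponentsWithStats(m.astype(np.uint8))
    print(n)
    for i in range(1,k):
        if st[i,4]<60: continue
        P=X[l==i]; z=np.percentile(P[:,2],[1,50,98])
        R=P[P[:,2]>z[2]-.006]
        print(c[i].round(),st[i,4],z.round(3),len(R),circ(R).round(4) if len(R)>5 else '')
s=load("top0.npz")
a=cv2.resize(s["frame"][110:350,200:420],None,fx=2.5,fy=2.5,interpolation=cv2.INTER_CUBIC); cv2.imwrite("pics/crop0.png",a)
h=cv2.cvtColor(s["frame"],cv2.COLOR_BGR2HSV)
X=cloud(s)
w=(h[...,1]<60)&(h[...,2]>150)
w[:,:410]=0;w[:,510:]=0;w[:130]=0;w[280:]=0
P=X[w];print(np.percentile(P[:,2],[1,10,50,90,99]))
for lo,hi in((0,.012),(.03,.05)):
    Q=P[(P[:,2]>lo)&(P[:,2]<hi)]
    print(len(Q),cv2.minAreaRect(Q[:,:2].astype(np.float32)))
E
```

```text
top
[564.  16.] 553 [0.18  0.194 0.204] 132 [ 0.8242 -0.4853  0.0619]
[83. 36.] 300 [0.112 0.202 0.211] 88 [0.85   0.4085 0.006 ]
[37. 44.] 597 [0.111 0.197 0.206] 195 [-32.377   20.8294  38.9521]
[374. 100.] 386 [0.014 0.022 0.026] 308 [ 2.9654 -0.2334  2.1808]
[261. 161.] 564 [0.003 0.052 0.08 ] 140 [0.6449 0.1102 0.0234]
[310. 208.] 278 [0.003 0.075 0.102] 96 [0.5438 0.0121 0.016 ]
[270. 258.] 841 [0.001 0.005 0.023] 174 [0.4515 0.0999 0.0316]
[374. 262.] 889 [0.003 0.019 0.058] 182 [ 0.4396 -0.1082  0.0309]
scene
[500.   4.] 105 [0.151 0.17  0.183] 23 [0.0948 1.1863 0.0149]
[606.  17.] 124 [0.156 0.174 0.189] 16 [0.43   1.2866 0.006 ]
[496.  65.] 180 [-0.044  0.179  0.189] 51 [0.5005 0.643  0.0283]
[525.  65.] 121 [-0.036  0.186  0.198] 27 [0.5595 0.6615 0.0056]
[631.  94.] 173 [0.2   0.214 0.224] 42 [0.8159 0.6483 0.0054]
[594. 135.] 778 [0.129 0.195 0.209] 121 [0.8906 0.4526 0.0618]
[317. 183.] 930 [0.002 0.027 0.1  ] 112 [0.5455 0.0102 0.0161]
[241. 192.] 689 [0.008 0.043 0.057] 169 [ 0.4409 -0.1104  0.0309]
[378. 203.] 764 [0.003 0.058 0.078] 154 [0.6468 0.1081 0.0234]
[290. 249.] 552 [0.005 0.056 0.079] 112 [ 0.6394 -0.1011  0.0232]
[-0.00013916  0.00368038  0.00599494  0.03716961  0.04035138]
6254 ((0.5631922483444214, -0.3024122416973114), (0.26443517208099365, 0.15084058046340942), 3.038419008255005)
1266 ((0.5586035847663879, -0.2929583191871643), (0.2506543695926666, 0.13178707659244537), 3.2234692573547363)
```

View pics/crop0.png

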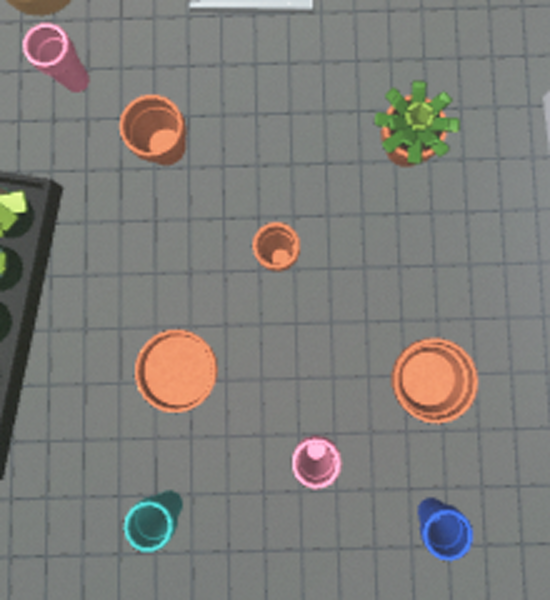

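Top view: the clay-coloured tall pot is at (310,208); the look-alikes are pink (327,296) and (219,128), blue (378,323) and turquoise (260,320). Only (310,208) is clay, and its rim height of 0.10 m fits. The saucer is at (270,258) with its rim at 0.022, the half pot at (374,262) with its rim at 0.057, and the middle pot at (261,161) with its rim at 0.079. The empty tray is centred near (460,200). I'll turn the jaws along world x first.

Emit:
play_rows(
  translation=[
    [0,0,0],
    [0,0,0],
    [0,0,0],
    [0,0,0],
    [0,0,0],
    [0,0,0],
    [0,0,0],
    [0,0,0],
  ],
  turn=[1,1,1,1,1,1,1,1],
  jaw=1,
)

```text
t: 0.9
tool_pos: [0.19, 0.6212, 0.233]
tcp_rot: [0.0, 0.523, 0.852, -0.0]
force: [-0.7, 0.0, -0.9]
opening: 0.0919
```

Emit:
play_rows(
  translation=[
    [0,0,0],
    [0,0,0],
    [0,0,0],
    [0,0,0],
    [0,0,0],
  ],
  turn=[1,1,1,1,0.18],
)

```text
t: 1.4
tool_pos: [0.19, 0.6213, 0.2331]
tcp_rot: [0.0, 0.687, 0.726, -0.0]
force: [0.7, 0.3, 0.2]
opening: 0.0916
```

```bash
cat > plan.py <<'E'
import sys,numpy as np
from plant import env
from scipy.spatial.transform import Rotation as Ro
o=env.get_obs(); q=o["tcp_rot"]; R=Ro.from_quat([q[1],q[2],q[3],q[0]]).as_matrix()
print("t",round(o["t"],2),"tcp",o["tool_pos"].round(4),"yaw jaw deg",np.degrees(np.arctan2(R[1,1],R[0,1])).round(2),"tilt",np.degrees(np.arccos(-R[2,2])).round(2),"open",round(o["opening"],4),"F",o["force"].round(1),"q",o["joint_pos"].round(2))
for a in sys.argv[1:]:
    p=np.array([float(v) for v in a.split(",")]); d=R.T@(p-o["tool_pos"])/.03
    print(a,"-> units",d.round(3))
E
python3 plan.py 0.4515,0.1,0.15
python3 - <<'E'
from h import *
s=load("top0.npz"); X=cloud(s); h=cv2.cvtColor(s["frame"],cv2.COLOR_BGR2HSV)
for name,(u,v) in dict(pink=(327,296),tq=(260,320),blue=(378,323),pink2=(219,128)).items():
    m=np.zeros((400,640),bool); m[v-14:v+14,u-14:u+14]=1; m&=(h[...,1]>90)&(s["depth"]>0)
    P=X[m]; zt=np.percentile(P[:,2],97); print(name,zt.round(3),circ(P[P[:,2]>zt-.006]).round(3))
m=np.zeros((400,640),bool); m[170:305,130:226]=1; m&=(X[...,2]>.012)&(X[...,2]<.12)
P=X[m]; print("seed",P.min(0).round(3),P.max(0).round(3),cv2.minAreaRect(P[:,:2].astype(np.float32)))
E
```

```text
t 1.4 tcp [0.19   0.6213 0.2331] yaw jaw deg 3.15 tilt 0.06 open 0.0916 F [0.7 0.3 0.2] q [-1.5   0.47  0.25  1.62 -0.13  1.07 -1.17]
0.4515,0.1,0.15 -> units [-17.827   7.75    2.786]
pink 0.1 [ 0.386 -0.014  0.016]
tq 0.101 [0.343 0.109 0.016]
blue 0.101 [ 0.332 -0.106  0.016]
pink2 0.1 [0.706 0.189 0.016]
seed [0.367 0.201 0.012] [0.635 0.375 0.083] ((0.5010243654251099, 0.287981778383255), (0.13193689286708832, 0.2504146695137024), 79.15776824951172)
```

Emit:
play_rows(
  translation=[
    [-0.99,0.43,0],
    [-0.99,0.43,0],
    [-0.99,0.43,0],
    [-0.99,0.43,0],
    [-0.99,0.43,0],
    [-0.99,0.43,0],
    [-0.99,0.43,0],
    [-0.99,0.43,0],
  ],
  turn=[0,0,0,0,0,0,0,0],
)

```text
t: 2.2
tool_pos: [0.3068, 0.3888, 0.2335]
tcp_rot: [0.0, 0.686, 0.727, -0.0]
force: [-0.6, -0.3, -0.1]
opening: 0.0919
```

Emit:
play_rows(
  translation=[
    [-0.99,0.43,0],
    [-0.99,0.43,0],
    [-0.99,0.43,0],
    [-0.99,0.43,0],
    [-0.99,0.43,0],
    [-0.99,0.43,0],
    [-0.99,0.43,0],
    [-0.99,0.43,0],
  ],
  turn=[0,0,0,0,0,0,0,0],
)

```text
t: 3.0
tool_pos: [0.4231, 0.1574, 0.2337]
tcp_rot: [-0.0, 0.686, 0.727, 0.0]
force: [0.3, 0.2, 0.9]
opening: 0.0916
```

Emit:
play_rows(
  translation=[
    [0,0,0],
    [0,0,0],
    [0,0,0],
    [0,0,0],
    [0,0,0],
    [0,0,0],
    [0,0,0],
    [0,0,0],
  ],
  turn=[-1,-1,-1,-1,-1,-1,-1,-0.3],
)

```text
t: 3.8
tool_pos: [0.4227, 0.1586, 0.2335]
tcp_rot: [-0.0, 0.381, 0.925, -0.0]
force: [0.7, 0.2, -0.7]
opening: 0.0915
```

```bash
python3 plan.py 0.4515,0.1,0.12
```

```text
t 3.8 tcp [0.4227 0.1586 0.2335] yaw jaw deg 45.22 tilt 0.01 open 0.0915 F [ 0.7  0.2 -0.7] q [-0.86  0.12  0.46  2.09 -0.07  0.94  0.43]
0.4515,0.1,0.12 -> units [-2.058 -0.709  3.785]
```

Emit:
play_rows(
  translation=[
    [-0.686,-0.236,0.75],
    [-0.686,-0.236,0.75],
    [-0.686,-0.236,0.75],
    [0,0,0.75],
    [0,0,0.75],
    [0,0,0],
    [0,0,0],
  ],
  turn=[0,0,0,0,0,0,0],
)

```text
t: 4.5
tool_pos: [0.4515, 0.0999, 0.1213]
tcp_rot: [-0.0, 0.383, 0.924, -0.0]
force: [0.1, -0.8, 0.5]
opening: 0.0918
```

```bash
python3 plan.py 0.4515,0.1,0.024
python3 - <<'E'
from plant import env, snapshot
import cv2
for n in("scene","top"):
    s=snapshot(n); cv2.imwrite(f"pics/{n}1.png",s["frame"])
E
```

```text
t 4.5 tcp [0.4515 0.0999 0.1213] yaw jaw deg 45.01 tilt 0.04 open 0.0918 F [ 0.1 -0.8  0.5] q [-0.69  0.34  0.47  2.17 -0.24  0.69  0.73]
0.4515,0.1,0.024 -> units [2.000e-03 5.000e-03 3.242e+00]
```

View pics/scene1.png

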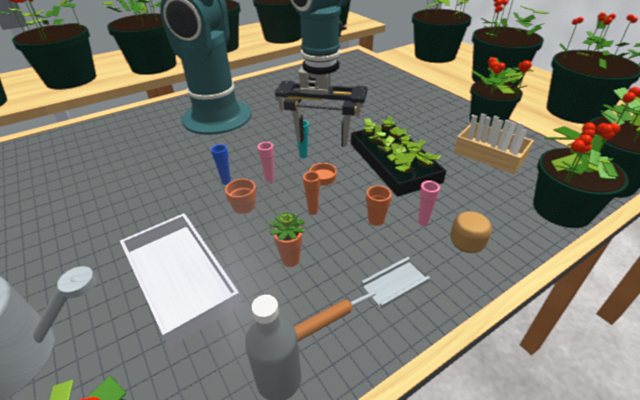

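View pics/top1.png

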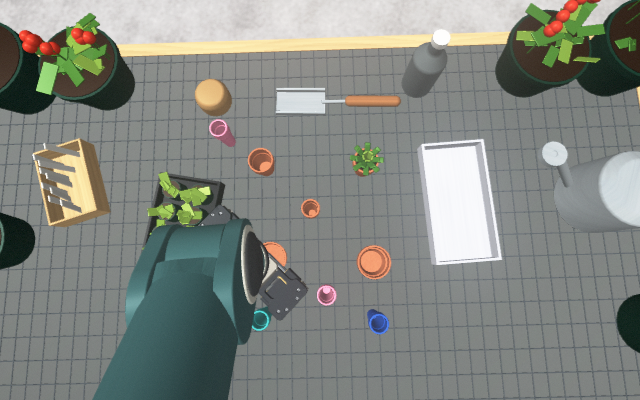

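The jaws are straight above the saucer and oriented between the pink and turquoise pots, with about 13 mm computed clearance. I'll descend.

Emit:
play_rows(
  translation=[
    [0,0,0.7],
    [0,0,0.7],
    [0,0,0.7],
    [0,0,0.6],
    [0,0,0.5],
    [0,0,0],
    [0,0,0],
  ],
  turn=[0,0,0,0,0,0,0],
)

```text
t: 5.3
tool_pos: [0.4522, 0.1003, 0.026]
tcp_rot: [0.001, 0.382, 0.924, 0.001]
force: [-0.4, 0.6, 0.4]
opening: 0.0917
```

```bash
python3 plan.py 0.4515,0.1,0.024
python3 - <<'E'
from plant import env, snapshot
import cv2
s=snapshot("scene"); cv2.imwrite("pics/s2.png",cv2.resize(s["frame"][90:240,200:440],None,fx=3,fy=3))
E
```

```text
t 5.3 tcp [0.4522 0.1003 0.026 ] yaw jaw deg 45.04 tilt 0.08 open 0.0917 F [-0.4  0.6  0.4] q [-0.58  0.53  0.35  2.2  -0.39  0.47  0.86]
0.4515,0.1,0.024 -> units [ 0.009 -0.023  0.067]
```

View pics/s2.png

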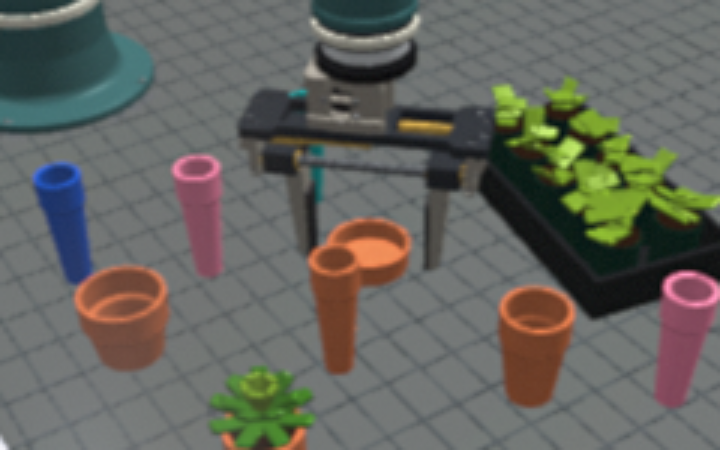

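The open jaws straddle the saucer (crop (370,250)) without touching any neighbour, so I'll grip, then lift.

Emit:
play_rows(
  translation=[
    [0,0,0.07],
    [0,0,0],
    [0,0,0],
    [0,0,0],
    [0,0,0],
    [0,0,0],
    [0,0,0],
    [0,0,0],
  ],
  turn=[0,0,0,0,0,0,0,0],
  jaw=-1,
)

```text
t: 6.15
tool_pos: [0.4517, 0.1001, 0.0234]
tcp_rot: [0.0, 0.382, 0.924, 0.0]
force: [-1.2, -0.8, 5.6]
opening: 0.0666
```

```bash
python3 plan.py 0.4515,0.1,0.15
```

```text
t 6.15 tcp [0.4517 0.1001 0.0234] yaw jaw deg 45.04 tilt 0.03 open 0.0666 F [-1.2 -0.8  5.6] q [-0.58  0.53  0.34  2.2  -0.39  0.47  0.86]
0.4515,0.1,0.15 -> units [ 1.000e-03 -5.000e-03 -4.221e+00]
```

Emit:
play_rows(
  translation=[
    [0,0,-0.3],
    [0,0,-0.8],
    [0,0,-0.9],
    [0,0,-0.9],
    [0,0,-0.9],
    [0,0,-0.7],
    [0,0,0],
  ],
  turn=[0,0,0,0,0,0,0],
)

```text
t: 6.85
tool_pos: [0.453, 0.1005, 0.1606]
tcp_rot: [0.002, 0.383, 0.924, 0.002]
force: [-0.7, -0.1, -1.3]
opening: 0.0671
```

Emit:
play_rows(
  translation=[
    [0,0,0],
    [0,0,0],
    [0,0,0],
    [0,0,0],
    [0,0,0],
    [0,0,0],
    [0,0,0],
    [0,0,0],
  ],
  turn=[1,1,1,1,1,1,1,0.3],
)

```text
t: 7.65
tool_pos: [0.4507, 0.0998, 0.1572]
tcp_rot: [-0.0, 0.688, 0.726, -0.001]
force: [0.5, -0.0, -1.3]
opening: 0.067
```

```bash
python3 plan.py 0.5586,-0.293,0.16
python3 - <<'E'
from h import *
s=load("top0.npz"); X=cloud(s)
# tray: rim points and inner floor
m=np.zeros((400,640),bool); m[130:275,410:510]=1
for lo,hi in((.002,.012),(.034,.044)):
    mm=m&(X[...,2]>lo)&(X[...,2]<hi); 
    h=cv2.cvtColor(s["frame"],cv2.COLOR_BGR2HSV); 
    if lo<.01: mm&=(h[...,2]>170)
    k,l,st,c=cv2.connectedComponentsWithStats(mm.astype(np.uint8)); i=1+np.argmax(st[1:,4])
    P=X[l==i]; print(cv2.minAreaRect(P[:,:2].astype(np.float32)))
E
```

```text
t 7.65 tcp [0.4507 0.0998 0.1572] yaw jaw deg 3.1 tilt 0.1 open 0.067 F [ 0.5 -0.  -1.3] q [-0.86  0.29  0.66  2.15 -0.25  0.78  0.02]
0.5586,-0.293,0.16 -> units [-13.268   2.882  -0.086]
((0.5589742660522461, -0.2986706495285034), (0.2410518079996109, 0.11305315047502518), 3.2945499420166016)
((0.5586035847663879, -0.2929583191871643), (0.2506543695926666, 0.13178707659244537), 3.2234692573547363)
```

Emit:
play_rows(
  translation=[
    [-0.5,0.1,0],
    [-0.9,0.2,0],
    [-0.98,0.22,0],
    [-0.98,0.22,0],
    [-0.98,0.22,0],
    [-0.98,0.22,0],
    [-0.98,0.22,0],
    [-0.98,0.22,0],
  ],
  turn=[0,0,0,0,0,0,0,0],
)

```text
t: 8.45
tool_pos: [0.5119, -0.1164, 0.1573]
tcp_rot: [-0.0, 0.687, 0.727, -0.0]
force: [0.6, 0.4, -0.7]
opening: 0.0674
```

Emit:
play_rows(
  translation=[
    [-0.98,0.22,0],
    [-0.98,0.22,0],
    [-0.98,0.22,0],
    [-0.98,0.22,0],
    [-0.98,0.22,0],
    [-0.7,0.2,0],
    [-0.4,0.1,0],
    [0,0,0],
  ],
  turn=[0,0,0,0,0,0,0,0],
)

```text
t: 9.25
tool_pos: [0.5636, -0.2943, 0.1573]
tcp_rot: [-0.0, 0.688, 0.726, -0.001]
force: [-0.5, 0.5, -0.6]
opening: 0.0669
```

```bash
python3 plan.py 0.5586,-0.293,0.0304
```

```text
t 9.25 tcp [ 0.5636 -0.2943  0.1573] yaw jaw deg 3.12 tilt 0.07 open 0.0669 F [-0.5  0.5 -0.6] q [-0.04  0.59  0.66  1.74 -0.43  0.96  0.84]
0.5586,-0.293,0.0304 -> units [ 0.054 -0.16   4.231]
```

Emit:
play_rows(
  translation=[
    [0.05,-0.16,0.6],
    [0,0,0.8],
    [0,0,0.8],
    [0,0,0.8],
    [0,0,0.6],
    [0,0,0.4],
    [0,0,0.2],
    [0,0,0],
  ],
  turn=[0,0,0,0,0,0,0,0],
)

```text
t: 10.05
tool_pos: [0.5591, -0.2912, 0.0316]
tcp_rot: [-0.0, 0.687, 0.727, -0.0]
force: [0.2, -0.9, -1.5]
opening: 0.0671
```

```bash
python3 plan.py 0.5586,-0.293,0.0284
python3 - <<'E'
from plant import env, snapshot
import cv2
s=snapshot("scene"); cv2.imwrite("pics/s3.png",cv2.resize(s["frame"][140:360,60:320],None,fx=2.7,fy=2.7))
E
```

```text
t 10.05 tcp [ 0.5591 -0.2912  0.0316] yaw jaw deg 3.22 tilt 0.04 open 0.0671 F [ 0.2 -0.9 -1.5] q [ 0.03  0.75  0.55  1.8  -0.55  0.75  0.93]
0.5586,-0.293,0.0284 -> units [-0.059 -0.021  0.106]
```

View pics/s3.png

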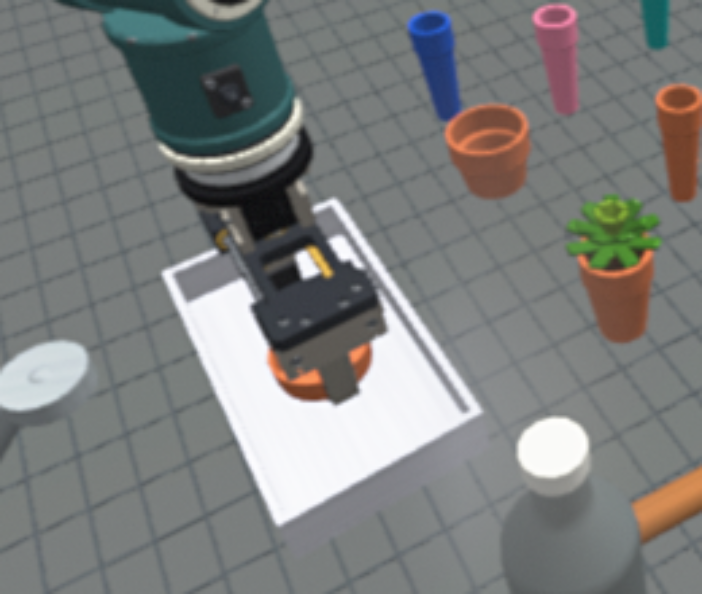

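The saucer is just above the tray floor, in the middle. I'll lower the last few mm, feeling for contact.

Emit:
play_rows(
  translation=[
    [-0.05,0,0.05],
    [0,0,0.05],
    [0,0,0.03],
    [0,0,0],
  ],
  turn=[0,0,0,0],
)

```text
t: 10.5
tool_pos: [0.5597, -0.2932, 0.0285]
tcp_rot: [0.0, 0.687, 0.727, 0.0]
force: [0.4, 0.1, 0.6]
opening: 0.067
```

Emit:
play_rows(
  translation=[
    [0,0,0.03],
    [0,0,0.02],
    [0,0,0],
  ],
  turn=[0,0,0],
)

```text
t: 10.8
tool_pos: [0.5597, -0.2933, 0.0284]
tcp_rot: [0.0, 0.687, 0.727, 0.001]
force: [-3.0, 1.4, 12.0]
opening: 0.0672
```

Emit:
play_rows(
  translation=[
    [0,0,0],
    [0,0,0],
    [0,0,0],
    [0,0,0],
    [0,0,0],
    [0,0,0],
  ],
  turn=[0,0,0,0,0,0],
  jaw=1,
)

```text
t: 11.4
tool_pos: [0.5593, -0.293, 0.0264]
tcp_rot: [-0.0, 0.687, 0.727, -0.0]
force: [0.4, -0.3, -0.5]
opening: 0.092
```

Emit:
play_rows(
  translation=[
    [0,0,-0.3],
    [0,0,-0.6],
    [0,0,-0.9],
    [0,0,-1],
    [0,0,-1],
    [0,0,-1],
    [0,0,-0.7],
    [0,0,0],
  ],
  turn=[0,0,0,0,0,0,0,0],
)

```text
t: 12.2
tool_pos: [0.5611, -0.2944, 0.1965]
tcp_rot: [0.003, 0.687, 0.726, 0.002]
force: [-0.3, -0.0, 0.6]
opening: 0.0922
```

```bash
python3 plan.py 0.4402,-0.109,0.16
```

```text
t 12.2 tcp [ 0.5611 -0.2944  0.1965] yaw jaw deg 3.18 tilt 0.44 open 0.0922 F [-0.3 -0.   0.6] q [-0.07  0.54  0.69  1.72 -0.4   1.02  0.82]
0.4402,-0.109,0.16 -> units [ 6.398 -3.688  1.171]
```

Emit:
play_rows(
  translation=[
    [0.8,-0.46,0],
    [0.8,-0.46,0],
    [0.8,-0.46,0],
    [0.8,-0.46,0],
    [0.8,-0.46,0],
    [0.8,-0.46,0],
    [0.8,-0.46,0.5],
    [0.8,-0.46,0.7],
  ],
  turn=[0,0,0,0,0,0,0,0],
)

```text
t: 13.0
tool_pos: [0.4382, -0.1065, 0.1559]
tcp_rot: [0.001, 0.687, 0.727, 0.001]
force: [-0.1, 0.5, -0.0]
opening: 0.0922
```

Emit:
play_rows(
  translation=[
    [0,0,0],
    [0,0,0],
  ],
  turn=[0,0],
)

```text
t: 13.2
tool_pos: [0.4383, -0.1073, 0.1556]
tcp_rot: [-0.0, 0.687, 0.727, -0.0]
force: [-0.2, 0.1, 0.1]
opening: 0.092
```

```bash
python3 plan.py 0.4402,-0.109,0.046
python3 - <<'E'
from h import *
from plant import snapshot
for n in("top","scene"):
    s=snapshot(n); X=cloud(s); m=clay(s); np.savez(n+"1.npz",**s)
    k,l,st,c=cv2.connectedComponentsWithStats(m.astype(np.uint8))
    for i in range(1,k):
        P=X[l==i]
        if st[i,4]<60 or abs(np.median(P[:,1]))>.35: continue
        z=np.percentile(P[:,2],[1,50,98]); R=P[P[:,2]>z[2]-.006]
        print(n,c[i].round(),st[i,4],z.round(3),len(R),circ(R).round(4))
E
```

```text
t 13.2 tcp [ 0.4383 -0.1073  0.1556] yaw jaw deg 3.25 tilt 0.01 open 0.092 F [-0.2  0.1  0.1] q [-0.45  0.28  0.72  2.18 -0.27  0.77  0.5 ]
0.4402,-0.109,0.046 -> units [-0.061  0.062  3.655]
top [373. 100.] 299 [0.015 0.022 0.026] 225 [ 0.3194 -0.1063  0.4719]
top [261. 161.] 559 [0.003 0.052 0.08 ] 140 [0.645  0.1102 0.0235]
top [457. 201.] 701 [0.006 0.01  0.029] 124 [ 0.5598 -0.292   0.0315]
top [310. 208.] 278 [0.003 0.075 0.102] 95 [0.5439 0.0122 0.016 ]
top [364. 262.] 300 [0.003 0.009 0.239] 8 [-140.4372  -28.4285  143.712 ]
scene [312. 190.] 532 [0.005 0.077 0.101] 101 [0.5457 0.0099 0.016 ]
scene [241. 192.] 709 [0.006 0.042 0.057] 175 [ 0.441  -0.1106  0.0308]
scene [378. 204.] 763 [0.004 0.059 0.078] 154 [0.647  0.1079 0.0235]
scene [289. 249.] 554 [0.005 0.056 0.079] 111 [ 0.6398 -0.1013  0.0229]
scene [178. 272.] 966 [0.007 0.012 0.028] 238 [ 0.5613 -0.2942  0.0316]
```

Saucer sits at (0.560,-0.293), rim z ≈0.028: flat on the tray floor. Now I'll descend on the half pot.

Emit:
play_rows(
  translation=[
    [-0.06,0.06,0.6],
    [0,0,0.8],
    [0,0,0.8],
    [0,0,0.7],
    [0,0,0.45],
    [0,0,0.2],
    [0,0,0],
  ],
  turn=[0,0,0,0,0,0,0],
)

```text
t: 14.0
tool_pos: [0.4405, -0.1098, 0.0489]
tcp_rot: [-0.0, 0.687, 0.726, -0.0]
force: [-0.3, 0.3, 1.2]
opening: 0.0918
```

Emit:
play_rows(
  translation=[
    [0,0,0],
    [0,0,0],
    [0,0,0],
    [0,0,0],
    [0,0,0],
    [0,0,0],
  ],
  turn=[0,0,0,0,0,0],
  jaw=-1,
)

```text
t: 14.6
tool_pos: [0.4407, -0.109, 0.0497]
tcp_rot: [0.0, 0.687, 0.727, 0.0]
force: [-1.9, 1.1, 6.5]
opening: 0.0664
```

```bash
python3 plan.py 0.4402,-0.109,0.16
```

```text
t 14.6 tcp [ 0.4407 -0.109   0.0497] yaw jaw deg 3.22 tilt 0.05 open 0.0664 F [-1.9  1.1  6.5] q [-0.29  0.5   0.55  2.22 -0.5   0.54  0.71]
0.4402,-0.109,0.16 -> units [ 0.004 -0.012 -3.678]
```

Emit:
play_rows(
  translation=[
    [0,0,-0.3],
    [0,0,-0.8],
    [0,0,-0.9],
    [0,0,-0.9],
    [0,0,-0.9],
    [0,0,-0.6],
    [0,0,0],
  ],
  turn=[0,0,0,0,0,0,0],
)

```text
t: 15.3
tool_pos: [0.4418, -0.1092, 0.1833]
tcp_rot: [0.002, 0.687, 0.727, 0.002]
force: [0.6, -0.3, -0.6]
opening: 0.0665
```

Emit:
play_rows(
  translation=[
    [-0.5,0.3,0],
    [-0.85,0.5,0],
    [-0.85,0.5,0],
    [-0.85,0.5,0],
    [-0.85,0.5,0],
    [-0.85,0.5,0],
    [-0.85,0.5,0],
    [-0.6,0.3,0],
  ],
  turn=[0,0,0,0,0,0,0,0],
)

```text
t: 16.1
tool_pos: [0.5587, -0.2902, 0.1794]
tcp_rot: [-0.001, 0.687, 0.726, -0.001]
force: [-0.0, 0.3, -1.4]
opening: 0.0664
```

Emit:
play_rows(
  translation=[
    [0,0,0],
    [0,0,0],
  ],
  turn=[0,0],
)

```text
t: 16.3
tool_pos: [0.5575, -0.2884, 0.1796]
tcp_rot: [-0.001, 0.687, 0.726, -0.0]
force: [-0.8, -0.7, -1.2]
opening: 0.0666
```

```bash
python3 plan.py 0.56,-0.293,0.07
```

```text
t 16.3 tcp [ 0.5575 -0.2884  0.1796] yaw jaw deg 3.16 tilt 0.16 open 0.0666 F [-0.8 -0.7 -1.2] q [-0.08  0.56  0.7   1.74 -0.42  1.    0.84]
0.56,-0.293,0.07 -> units [-0.161  0.085  3.652]
```

Emit:
play_rows(
  translation=[
    [-0.16,0.09,0.5],
    [0,0,0.8],
    [0,0,0.8],
    [0,0,0.8],
    [0,0,0.55],
    [0,0,0.3],
    [0,0,0.1],
    [0,0,0],
  ],
  turn=[0,0,0,0,0,0,0,0],
)

```text
t: 17.1
tool_pos: [0.5617, -0.2935, 0.0657]
tcp_rot: [0.0, 0.687, 0.727, 0.0]
force: [-0.5, 0.4, -0.5]
opening: 0.0664
```

```bash
python3 plan.py 0.56,-0.293,0.0587
python3 - <<'E'
from plant import env, snapshot
import cv2
s=snapshot("scene"); cv2.imwrite("pics/s4.png",cv2.resize(s["frame"][160:340,100:300],None,fx=3.2,fy=3.2))
E
```

```text
t 17.1 tcp [ 0.5617 -0.2935  0.0657] yaw jaw deg 3.21 tilt 0.02 open 0.0664 F [-0.5  0.4 -0.5] q [-0.    0.72  0.61  1.78 -0.54  0.81  0.92]
0.56,-0.293,0.0587 -> units [ 0.021 -0.055  0.234]
```

View pics/s4.png

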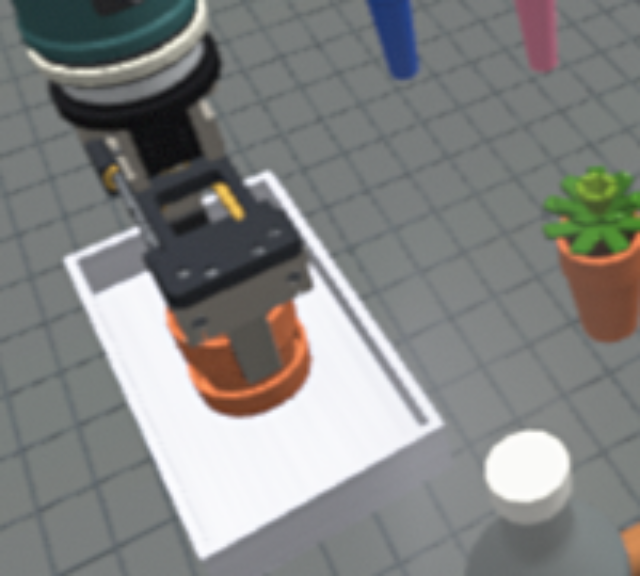

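The half pot is entering the saucer concentrically. I'll lower the last 7 mm.

Emit:
play_rows(
  translation=[
    [0.02,-0.05,0.08],
    [0,0,0.06],
    [0,0,0.05],
    [0,0,0.03],
    [0,0,0],
  ],
  turn=[0,0,0,0,0],
)

```text
t: 17.65
tool_pos: [0.56, -0.2929, 0.0589]
tcp_rot: [-0.0, 0.687, 0.727, 0.0]
force: [1.2, -0.3, -0.9]
opening: 0.0663
```

Emit:
play_rows(
  translation=[
    [0,0,0.03],
    [0,0,0],
  ],
  turn=[0,0],
)

```text
t: 17.85
tool_pos: [0.5601, -0.293, 0.0587]
tcp_rot: [-0.0, 0.687, 0.727, 0.0]
force: [-1.3, 1.5, 4.5]
opening: 0.0661
```

Emit:
play_rows(
  translation=[
    [0,0,0],
    [0,0,0],
    [0,0,0],
    [0,0,0],
    [0,0,0],
  ],
  turn=[0,0,0,0,0],
  jaw=1,
)

```text
t: 18.35
tool_pos: [0.56, -0.2929, 0.058]
tcp_rot: [-0.0, 0.687, 0.727, -0.0]
force: [-0.1, 0.3, -0.2]
opening: 0.0918
```

Emit:
play_rows(
  translation=[
    [0,0,-0.3],
    [0,0,-0.6],
    [0,0,-0.9],
    [0,0,-1],
    [0,0,-1],
    [0,0,-1],
    [0,0,-0.7],
    [0,0,0],
  ],
  turn=[0,0,0,0,0,0,0,0],
)

```text
t: 19.15
tool_pos: [0.5615, -0.2944, 0.228]
tcp_rot: [0.003, 0.687, 0.726, 0.002]
force: [-0.1, 0.4, 0.5]
opening: 0.0921
```

```bash
python3 plan.py 0.646,0.109,0.2
```

```text
t 19.15 tcp [ 0.5615 -0.2944  0.228 ] yaw jaw deg 3.18 tilt 0.44 open 0.0921 F [-0.1  0.4  0.5] q [-0.1   0.52  0.74  1.69 -0.39  1.08  0.81]
0.646,0.109,0.2 -> units [13.271  3.551  0.92 ]
```

Emit:
play_rows(
  translation=[
    [0.95,0.25,0],
    [0.95,0.25,0],
    [0.95,0.25,0],
    [0.95,0.25,0],
    [0.95,0.25,0],
    [0.95,0.25,0],
    [0.95,0.25,0],
    [0.95,0.25,0],
  ],
  turn=[0,0,0,0,0,0,0,0],
)

```text
t: 19.95
tool_pos: [0.6068, -0.0607, 0.2229]
tcp_rot: [-0.0, 0.687, 0.727, -0.0]
force: [-0.4, 0.4, 0.3]
opening: 0.0916
```

Emit:
play_rows(
  translation=[
    [0.95,0.25,0],
    [0.95,0.25,0],
    [0.95,0.25,0],
    [0.95,0.25,0],
    [0.95,0.25,0.4],
    [0.92,0.25,0.5],
    [0,0,0],
    [0,0,0],
  ],
  turn=[0,0,0,0,0,0,0,0],
)

```text
t: 20.75
tool_pos: [0.642, 0.1106, 0.1954]
tcp_rot: [-0.0, 0.687, 0.727, -0.001]
force: [-0.1, -1.1, 0.4]
opening: 0.0917
```

```bash
python3 plan.py 0.646,0.1092,0.073
python3 - <<'E'
from h import *
from plant import snapshot
for n in("top","scene"):
    s=snapshot(n); X=cloud(s); m=clay(s); np.savez(n+"2.npz",**s)
    k,l,st,c=cv2.connectedComponentsWithStats(m.astype(np.uint8))
    for i in range(1,k):
        P=X[l==i]
        if st[i,4]<60 or abs(np.median(P[:,1]))>.35: continue
        z=np.percentile(P[:,2],[1,50,98]); R=P[P[:,2]>z[2]-.006]
        print(n,c[i].round(),st[i,4],z.round(3),len(R),circ(R).round(4))
    cv2.imwrite(f"pics/{n}2.png",cv2.resize(s["frame"][120:290,380:540] if n=="top" else s["frame"][180:360,90:270],None,fx=3,fy=3))
E
```

```text
t 20.75 tcp [0.642  0.1106 0.1954] yaw jaw deg 3.27 tilt 0.1 open 0.0917 F [-0.1 -1.1  0.4] q [-0.69  0.57  0.66  1.67 -0.4   1.04  0.16]
0.646,0.1092,0.073 -> units [-0.05   0.136  4.081]
top [387. 100.] 121 [0.014 0.022 0.026] 89 [319.0704 -41.2344 320.9204]
top [363. 103.] 81 [0.013 0.02  0.023] 59 [ 1.2612 -0.1262  0.4813]
top [265. 161.] 354 [0.003 0.049 0.079] 76 [0.645  0.1105 0.0235]
top [468. 199.] 194 [0.014 0.039 0.066] 17 [ 0.5597 -0.2905  0.0299]
top [310. 208.] 278 [0.004 0.075 0.102] 96 [0.5438 0.0122 0.016 ]
scene [312. 190.] 530 [0.005 0.078 0.1  ] 106 [0.5457 0.0101 0.0161]
scene [378. 203.] 762 [0.004 0.059 0.079] 156 [0.6469 0.108  0.0234]
scene [290. 249.] 549 [0.005 0.056 0.079] 113 [ 0.6395 -0.101   0.0231]
scene [175. 265.] 1501 [0.01  0.042 0.066] 254 [ 0.5618 -0.2937  0.0307]
```

View pics/scene2.png

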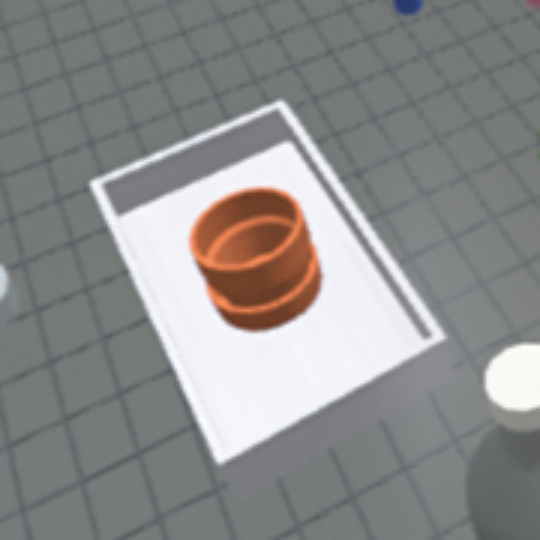

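The half pot stands upright in the saucer (rim z 0.066 against an expected 0.065). Next is the middle pot.

Emit:
play_rows(
  translation=[
    [-0.05,0.13,0.6],
    [0,0,0.8],
    [0,0,0.8],
    [0,0,0.8],
    [0,0,0.6],
    [0,0,0.3],
    [0,0,0.15],
    [0,0,0],
  ],
  turn=[0,0,0,0,0,0,0,0],
)

```text
t: 21.65
tool_pos: [0.6467, 0.1088, 0.0745]
tcp_rot: [0.0, 0.687, 0.726, -0.0]
force: [0.4, 0.4, -0.0]
opening: 0.0921
```

Emit:
play_rows(
  translation=[
    [0,0,0],
    [0,0,0],
  ],
  turn=[0,0],
)

```text
t: 21.85
tool_pos: [0.6473, 0.1093, 0.0757]
tcp_rot: [0.0, 0.687, 0.727, 0.001]
force: [0.0, 0.1, -0.6]
opening: 0.0915
```

```bash
python3 plan.py 0.646,0.1092,0.073
```

```text
t 21.85 tcp [0.6473 0.1093 0.0757] yaw jaw deg 3.21 tilt 0.11 open 0.0915 F [ 0.   0.1 -0.6] q [-0.62  0.72  0.58  1.72 -0.5   0.85  0.24]
0.646,0.1092,0.073 -> units [ 0.001 -0.042  0.089]
```

Emit:
play_rows(
  translation=[
    [0,-0.04,0.09],
    [0,0,0],
    [0,0,0],
  ],
  turn=[0,0,0],
)

```text
t: 22.15
tool_pos: [0.6453, 0.1092, 0.072]
tcp_rot: [-0.0, 0.687, 0.727, 0.0]
force: [0.6, -1.1, -0.2]
opening: 0.0919
```

Emit:
play_rows(
  translation=[
    [0,0,0],
    [0,0,0],
    [0,0,0],
    [0,0,0],
    [0,0,0],
    [0,0,0],
    [0,0,0],
    [0,0,0],
  ],
  turn=[0,0,0,0,0,0,0,0],
  jaw=-1,
)

```text
t: 22.95
tool_pos: [0.6454, 0.109, 0.0719]
tcp_rot: [0.0, 0.687, 0.727, 0.0]
force: [-0.2, 0.1, -0.4]
opening: 0.051
```

```bash
python3 plan.py 0.646,0.1092,0.22
```

```text
t 22.95 tcp [0.6454 0.109  0.0719] yaw jaw deg 3.2 tilt 0.01 open 0.051 F [-0.2  0.1 -0.4] q [-0.62  0.73  0.58  1.73 -0.51  0.84  0.24]
0.646,0.1092,0.22 -> units [ 4.000e-03  2.100e-02 -4.936e+00]
```

Emit:
play_rows(
  translation=[
    [0,0,-0.3],
    [0,0,-0.7],
    [0,0,-0.9],
    [0,0,-0.9],
    [0,0,-0.9],
    [0,0,-0.8],
    [0,0,-0.4],
    [0,0,0],
  ],
  turn=[0,0,0,0,0,0,0,0],
)

```text
t: 23.75
tool_pos: [0.6462, 0.1091, 0.2209]
tcp_rot: [0.001, 0.687, 0.727, 0.002]
force: [-0.6, 0.2, -0.8]
opening: 0.0508
```

```bash
python3 plan.py 0.56,-0.293,0.22
```

```text
t 23.75 tcp [0.6462 0.1091 0.2209] yaw jaw deg 3.2 tilt 0.2 open 0.0508 F [-0.6  0.2 -0.8] q [-0.69  0.55  0.68  1.64 -0.38  1.09  0.15]
0.56,-0.293,0.22 -> units [-1.3221e+01 -3.6180e+00  5.0000e-03]
```

Emit:
play_rows(
  translation=[
    [-0.4,-0.1,0],
    [-0.8,-0.22,0],
    [-0.95,-0.26,0],
    [-0.95,-0.26,0],
    [-0.95,-0.26,0],
    [-0.95,-0.26,0],
    [-0.95,-0.26,0],
    [-0.95,-0.26,0],
  ],
  turn=[0,0,0,0,0,0,0,0],
)

```text
t: 24.55
tool_pos: [0.5988, -0.1028, 0.2172]
tcp_rot: [-0.001, 0.687, 0.726, -0.001]
force: [-0.4, 0.4, -1.4]
opening: 0.051
```

Emit:
play_rows(
  translation=[
    [-0.95,-0.26,0],
    [-0.95,-0.26,0],
    [-0.95,-0.26,0],
    [-0.95,-0.26,0],
    [-0.95,-0.26,0],
    [-0.95,-0.26,0],
    [-0.5,-0.14,0],
    [-0.1,-0.03,0],
  ],
  turn=[0,0,0,0,0,0,0,0],
)

```text
t: 25.35
tool_pos: [0.5574, -0.2948, 0.2179]
tcp_rot: [-0.001, 0.689, 0.725, -0.001]
force: [-0.7, -0.4, -0.4]
opening: 0.051
```

Emit:
play_rows(
  translation=[
    [0,0,0],
    [0,0,0],
  ],
  turn=[0,0],
)

```text
t: 25.55
tool_pos: [0.5599, -0.2905, 0.2184]
tcp_rot: [-0.001, 0.686, 0.727, 0.0]
force: [0.2, 0.1, -1.0]
opening: 0.0509
```

```bash
python3 plan.py 0.56,-0.293,0.13
```

```text
t 25.55 tcp [ 0.5599 -0.2905  0.2184] yaw jaw deg 3.33 tilt 0.08 open 0.0509 F [ 0.2  0.1 -1. ] q [-0.1   0.52  0.73  1.7  -0.39  1.07  0.82]
0.56,-0.293,0.13 -> units [-8.600e-02 -1.000e-03  2.945e+00]
```

Emit:
play_rows(
  translation=[
    [-0.05,0,0.5],
    [0,0,0.8],
    [0,0,0.7],
    [0,0,0.3],
    [0,0,0.1],
    [0,0,0],
    [0,0,0],
  ],
  turn=[0,0,0,0,0,0,0],
)

```text
t: 26.25
tool_pos: [0.56, -0.2941, 0.1477]
tcp_rot: [0.001, 0.687, 0.727, 0.0]
force: [1.0, -0.1, -0.8]
opening: 0.0506
```

```bash
python3 plan.py 0.5602,-0.293,0.0859
python3 - <<'E'
from plant import env, snapshot
import cv2
s=snapshot("scene"); cv2.imwrite("pics/s5.png",cv2.resize(s["frame"][160:340,100:300],None,fx=3.2,fy=3.2))
E
```

```text
t 26.25 tcp [ 0.56   -0.2941  0.1477] yaw jaw deg 3.22 tilt 0.09 open 0.0506 F [ 1.  -0.1 -0.8] q [-0.06  0.61  0.68  1.75 -0.46  0.94  0.87]
0.5602,-0.293,0.0859 -> units [0.038 0.005 2.061]
```

View pics/s5.png

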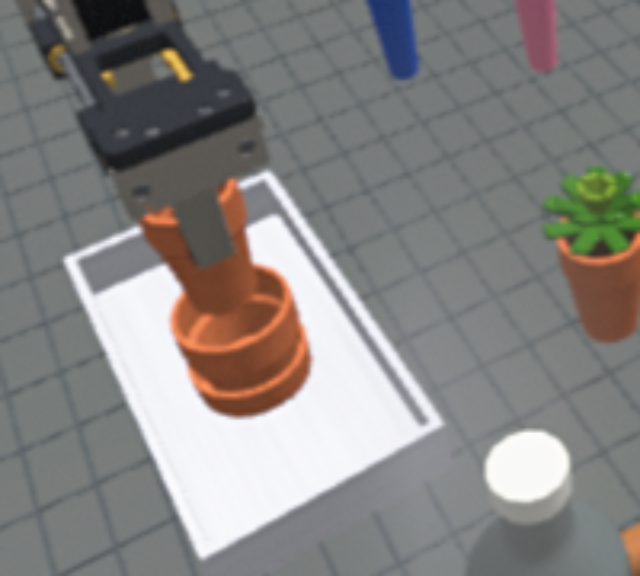

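The middle pot hangs centred above the half pot's mouth. I'll lower it in.

Emit:
play_rows(
  translation=[
    [0.03,0,0.3],
    [0,0,0.4],
    [0,0,0.4],
    [0,0,0.3],
    [0,0,0.25],
    [0,0,0.15],
    [0,0,0.1],
    [0,0,0],
  ],
  turn=[0,0,0,0,0,0,0,0],
)

```text
t: 27.1
tool_pos: [0.5593, -0.293, 0.0896]
tcp_rot: [-0.0, 0.687, 0.727, -0.0]
force: [0.6, 1.0, -1.4]
opening: 0.0509
```

```bash
python3 plan.py 0.5602,-0.293,0.0859
```

```text
t 27.1 tcp [ 0.5593 -0.293   0.0896] yaw jaw deg 3.2 tilt 0.02 open 0.0509 F [ 0.6  1.  -1.4] q [-0.02  0.68  0.63  1.78 -0.52  0.85  0.91]
0.5602,-0.293,0.0859 -> units [-0.001  0.031  0.124]
```

Emit:
play_rows(
  translation=[
    [0,0.02,0.04],
    [0,0,0.04],
    [0,0,0.04],
    [0,0,0],
  ],
  turn=[0,0,0,0],
)

```text
t: 27.5
tool_pos: [0.56, -0.2929, 0.0863]
tcp_rot: [-0.0, 0.687, 0.727, 0.0]
force: [0.4, -0.0, -0.6]
opening: 0.0509
```

Emit:
play_rows(
  translation=[
    [0,0,0.02],
    [0,0,0],
  ],
  turn=[0,0],
)

```text
t: 27.7
tool_pos: [0.5601, -0.293, 0.0859]
tcp_rot: [0.0, 0.687, 0.727, 0.0]
force: [-0.5, 0.3, 0.8]
opening: 0.0506
```

Emit:
play_rows(
  translation=[
    [0,0,0.02],
    [0,0,0],
  ],
  turn=[0,0],
)

```text
t: 27.9
tool_pos: [0.5601, -0.2931, 0.0858]
tcp_rot: [0.0, 0.687, 0.727, 0.0]
force: [-0.5, 0.5, 4.8]
opening: 0.0507
```

Emit:
play_rows(
  translation=[
    [0,0,0],
    [0,0,0],
    [0,0,0],
    [0,0,0],
    [0,0,0],
    [0,0,0],
  ],
  turn=[0,0,0,0,0,0],
  jaw=1,
)

```text
t: 28.5
tool_pos: [0.56, -0.2929, 0.085]
tcp_rot: [0.0, 0.687, 0.727, -0.0]
force: [0.8, -0.4, -0.8]
opening: 0.0916
```

Emit:
play_rows(
  translation=[
    [0,0,-0.3],
    [0,0,-0.6],
    [0,0,-0.9],
    [0,0,-1],
    [0,0,-1],
    [0,0,-0.7],
    [0,0,-0.3],
    [0,0,0],
  ],
  turn=[0,0,0,0,0,0,0,0],
)

```text
t: 29.3
tool_pos: [0.5606, -0.2934, 0.2312]
tcp_rot: [0.001, 0.687, 0.727, 0.001]
force: [0.2, 0.1, -0.3]
opening: 0.0919
```

```bash
python3 plan.py 0.5448,0.0111,0.21
```

```text
t 29.3 tcp [ 0.5606 -0.2934  0.2312] yaw jaw deg 3.2 tilt 0.2 open 0.0919 F [ 0.2  0.1 -0.3] q [-0.1   0.51  0.74  1.69 -0.38  1.09  0.81]
0.5448,0.0111,0.21 -> units [10.163  0.038  0.697]
```

Emit:
play_rows(
  translation=[
    [0.95,0,0],
    [0.95,0,0],
    [0.95,0,0],
    [0.95,0,0],
    [0.95,0,0],
    [0.95,0,0],
    [0.95,0,0],
    [0.95,0,0],
  ],
  turn=[0,0,0,0,0,0,0,0],
)

```text
t: 30.1
tool_pos: [0.5463, -0.064, 0.228]
tcp_rot: [-0.001, 0.687, 0.727, -0.001]
force: [0.2, 0.4, 0.1]
opening: 0.092
```

Emit:
play_rows(
  translation=[
    [0.95,0.02,0.2],
    [0.95,0.02,0.3],
    [0.65,0,0.2],
    [0,0,0],
    [0,0,0],
  ],
  turn=[0,0,0,0,0],
)

```text
t: 30.6
tool_pos: [0.5437, 0.0106, 0.2075]
tcp_rot: [-0.0, 0.687, 0.727, -0.001]
force: [-0.1, -0.4, -0.0]
opening: 0.092
```

```bash
python3 plan.py 0.5448,0.0111,0.095
python3 - <<'E'
from h import *
from plant import snapshot
for n in("top","scene"):
    s=snapshot(n); X=cloud(s); m=clay(s); np.savez(n+"3.npz",**s)
    k,l,st,c=cv2.connectedComponentsWithStats(m.astype(np.uint8))
    for i in range(1,k):
        P=X[l==i]
        if st[i,4]<60 or abs(np.median(P[:,1]))>.35: continue
        z=np.percentile(P[:,2],[1,50,98]); R=P[P[:,2]>z[2]-.006]
        print(n,c[i].round(),st[i,4],z.round(3),len(R),circ(R).round(4))
    cv2.imwrite(f"pics/{n}3.png",s["frame"])
E
```

```text
t 30.6 tcp [0.5437 0.0106 0.2075] yaw jaw deg 3.22 tilt 0.09 open 0.092 F [-0.1 -0.4 -0. ] q [-0.66  0.37  0.72  1.93 -0.29  0.95  0.26]
0.5448,0.0111,0.095 -> units [0.017 0.042 3.751]
top [378. 100.] 240 [0.014 0.022 0.026] 175 [ 1.4187 -0.1775  0.6311]
top [464. 198.] 387 [0.014 0.066 0.094] 127 [ 0.5605 -0.2907  0.0234]
top [447. 204.] 79 [0.007 0.027 0.044] 6 [ 0.5602 -0.2932  0.0334]
scene [312. 190.] 533 [0.005 0.078 0.1  ] 104 [0.5456 0.0102 0.016 ]
scene [290. 249.] 552 [0.004 0.056 0.079] 107 [ 0.6393 -0.1011  0.0231]
scene [174. 262.] 1746 [0.01  0.062 0.093] 226 [ 0.562  -0.2928  0.0234]
```

View pics/scene3.png

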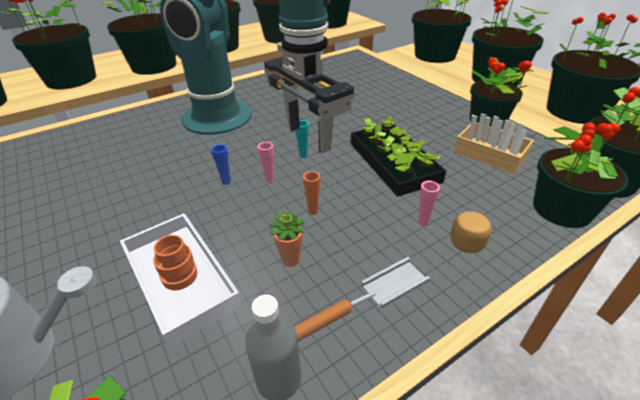

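The stack is good: the middle pot's rim is at z 0.093 (expected 0.092). The tall clay pot at scene (312,190) is directly below the gripper. I'll descend.

Emit:
play_rows(
  translation=[
    [0.02,0.04,0.5],
    [0,0,0.8],
    [0,0,0.8],
    [0,0,0.8],
    [0,0,0.5],
    [0,0,0.25],
    [0,0,0],
    [0,0,0],
  ],
  turn=[0,0,0,0,0,0,0,0],
)

```text
t: 31.5
tool_pos: [0.5459, 0.0115, 0.0991]
tcp_rot: [0.0, 0.687, 0.726, 0.0]
force: [-0.5, -0.2, 0.4]
opening: 0.092
```

```bash
python3 plan.py 0.5448,0.0111,0.0945
```

```text
t 31.5 tcp [0.5459 0.0115 0.0991] yaw jaw deg 3.18 tilt 0.06 open 0.092 F [-0.5 -0.2  0.4] q [-0.56  0.53  0.61  1.99 -0.44  0.75  0.37]
0.5448,0.0111,0.0945 -> units [-0.011 -0.037  0.154]
```

Emit:
play_rows(
  translation=[
    [-0.01,-0.04,0.13],
    [0,0,0],
    [0,0,0],
  ],
  turn=[0,0,0],
)

```text
t: 31.8
tool_pos: [0.5443, 0.0116, 0.0951]
tcp_rot: [0.0, 0.687, 0.727, 0.0]
force: [-0.5, 0.3, 0.6]
opening: 0.092
```

Emit:
play_rows(
  translation=[
    [0,0,0],
    [0,0,0],
    [0,0,0],
    [0,0,0],
    [0,0,0],
    [0,0,0],
    [0,0,0],
    [0,0,0],
  ],
  turn=[0,0,0,0,0,0,0,0],
  jaw=-1,
)

```text
t: 32.6
tool_pos: [0.5441, 0.0114, 0.0947]
tcp_rot: [0.0, 0.687, 0.727, -0.0]
force: [-0.9, 0.6, -0.3]
opening: 0.0338
```

```bash
python3 plan.py 0.5448,0.0111,0.24
```

```text
t 32.6 tcp [0.5441 0.0114 0.0947] yaw jaw deg 3.2 tilt 0.0 open 0.0338 F [-0.9  0.6 -0.3] q [-0.56  0.54  0.61  2.   -0.45  0.74  0.38]
0.5448,0.0111,0.24 -> units [-0.012  0.021 -4.845]
```

Emit:
play_rows(
  translation=[
    [0,0,0],
    [0,0,0],
  ],
  turn=[0,0],
)

```text
t: 32.8
tool_pos: [0.5442, 0.0114, 0.0947]
tcp_rot: [0.0, 0.687, 0.727, 0.0]
force: [0.3, 0.1, 0.1]
opening: 0.0334
```

```bash
python3 - <<'E'
from plant import env, snapshot
import cv2
s=snapshot("scene"); cv2.imwrite("pics/s6.png",cv2.resize(s["frame"][110:260,220:400],None,fx=3.8,fy=3.8))
E
```

```text
(no output)
```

View pics/s6.png

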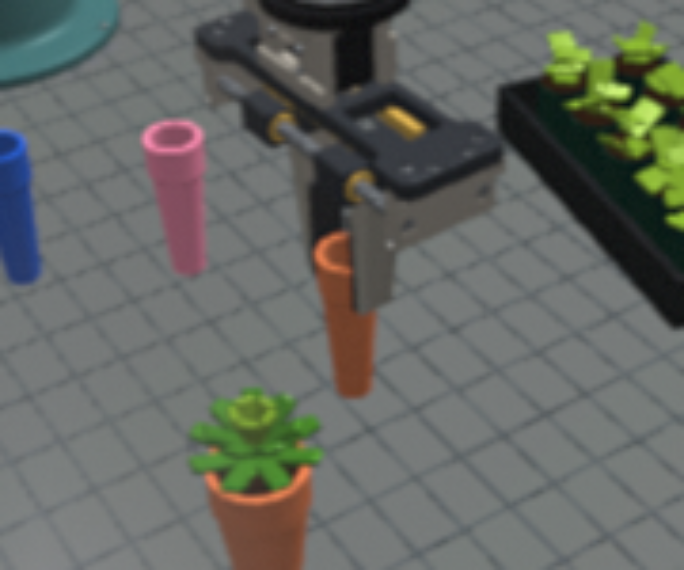

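The grip looks centred on the tall pot (crop (350,260)) and the pot is still upright. I'll lift.

Emit:
play_rows(
  translation=[
    [0,0,-0.2],
    [0,0,-0.5],
    [0,0,-0.8],
    [0,0,-0.9],
    [0,0,-0.9],
    [0,0,-0.8],
    [0,0,-0.5],
    [0,0,-0.2],
  ],
  turn=[0,0,0,0,0,0,0,0],
)

```text
t: 33.65
tool_pos: [0.5448, 0.0114, 0.2408]
tcp_rot: [0.001, 0.687, 0.727, 0.001]
force: [0.7, -0.4, -0.1]
opening: 0.0334
```

```bash
python3 plan.py 0.5603,-0.2927,0.24
python3 - <<'E'
from plant import env, snapshot
import cv2
s=snapshot("scene"); cv2.imwrite("pics/s7.png",cv2.resize(s["frame"][60:260,220:420],None,fx=3,fy=3))
E
```

```text
t 33.65 tcp [0.5448 0.0114 0.2408] yaw jaw deg 3.2 tilt 0.18 open 0.0334 F [ 0.7 -0.4 -0.1] q [-0.68  0.33  0.74  1.89 -0.26  1.01  0.23]
0.5603,-0.2927,0.24 -> units [-10.15   -0.051   0.016]
```

View pics/s7.png

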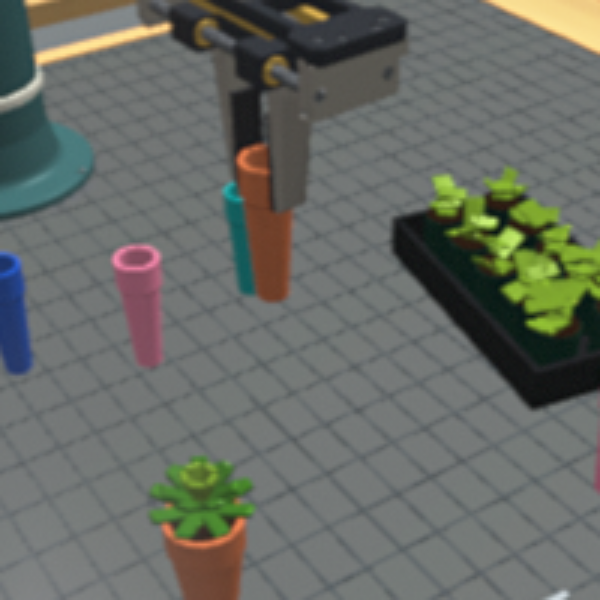

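Emit:
play_rows(
  translation=[
    [-0.3,0,0],
    [-0.6,0,0],
    [-0.8,0,0],
    [-0.8,0,0],
    [-0.8,-0.02,0],
    [-0.8,0,0],
    [-0.8,0,0],
    [-0.8,-0.02,0],
  ],
  turn=[0,0,0,0,0,0,0,0],
)

```text
t: 34.5
tool_pos: [0.5515, -0.1609, 0.2372]
tcp_rot: [-0.001, 0.687, 0.726, -0.001]
force: [0.7, -0.1, -0.8]
opening: 0.0336
```

Emit:
play_rows(
  translation=[
    [-0.8,0,0],
    [-0.8,0,0],
    [-0.8,0,0],
    [-0.8,0,0],
    [-0.6,0,0],
    [-0.4,0,0],
    [-0.2,0,0],
    [0,0,0],
  ],
  turn=[0,0,0,0,0,0,0,0],
)

```text
t: 35.3
tool_pos: [0.5593, -0.2918, 0.238]
tcp_rot: [-0.0, 0.687, 0.726, -0.0]
force: [-0.7, 0.1, -0.5]
opening: 0.0335
```

Emit:
play_rows(
  translation=[
    [0,0,0],
    [0,0,0],
  ],
  turn=[0,0],
)

```text
t: 35.5
tool_pos: [0.5602, -0.29, 0.2386]
tcp_rot: [-0.0, 0.687, 0.727, 0.0]
force: [-0.5, -1.1, -0.9]
opening: 0.0336
```

```bash
python3 plan.py 0.5603,-0.2927,0.195
```

```text
t 35.5 tcp [ 0.5602 -0.29    0.2386] yaw jaw deg 3.29 tilt 0.05 open 0.0336 F [-0.5 -1.1 -0.9] q [-0.12  0.51  0.76  1.69 -0.38  1.1   0.81]
0.5603,-0.2927,0.195 -> units [-9.200e-02 -1.000e-03  1.452e+00]
```

Emit:
play_rows(
  translation=[
    [-0.07,0,0.4],
    [0,0,0.5],
    [0,0,0.4],
    [0,0,0.15],
    [0,0,0],
    [0,0,0],
  ],
  turn=[0,0,0,0,0,0],
)

```text
t: 36.1
tool_pos: [0.5601, -0.2935, 0.1952]
tcp_rot: [0.0, 0.687, 0.727, -0.0]
force: [0.3, -0.5, -0.2]
opening: 0.0334
```

```bash
python3 plan.py 0.5603,-0.2927,0.1137
python3 - <<'E'
from plant import env, snapshot
from h import *
s=snapshot("scene"); np.savez("scene4.npz",**s); cv2.imwrite("pics/s8.png",cv2.resize(s["frame"][130:330,90:290],None,fx=3,fy=3))
X=cloud(s); m=clay(s)
P=X[m]; P=P[np.hypot(P[:,0]-.56,P[:,1]+.293)<.05]
for lo,hi in((.1,.11),(.11,.125),(.125,.14),(.14,.16),(.16,.172)):
    Q=P[(P[:,2]>lo)&(P[:,2]<hi)]
    if len(Q)>8:
        z=Q[:,2].mean(); r=.011+.005*(z-.101)/.076
        print(lo,len(Q),circ(Q,r).round(4))
Q=P[(P[:,2]>.086)&(P[:,2]<.095)];print(circ(Q,.0235))
E
```

```text
t 36.1 tcp [ 0.5601 -0.2935  0.1952] yaw jaw deg 3.19 tilt 0.02 open 0.0334 F [ 0.3 -0.5 -0.2] q [-0.09  0.56  0.73  1.72 -0.42  1.03  0.84]
0.5603,-0.2927,0.1137 -> units [0.026 0.009 2.718]
0.1 48 [ 0.56   -0.294   0.0113]
0.11 80 [ 0.56   -0.2938  0.0121]
0.125 104 [ 0.56   -0.2938  0.0131]
0.14 147 [ 0.5601 -0.2939  0.0143]
0.16 78 [ 0.5602 -0.2939  0.0152]
[ 0.5620474  -0.29281615  0.0235    ]
```

View pics/s8.png

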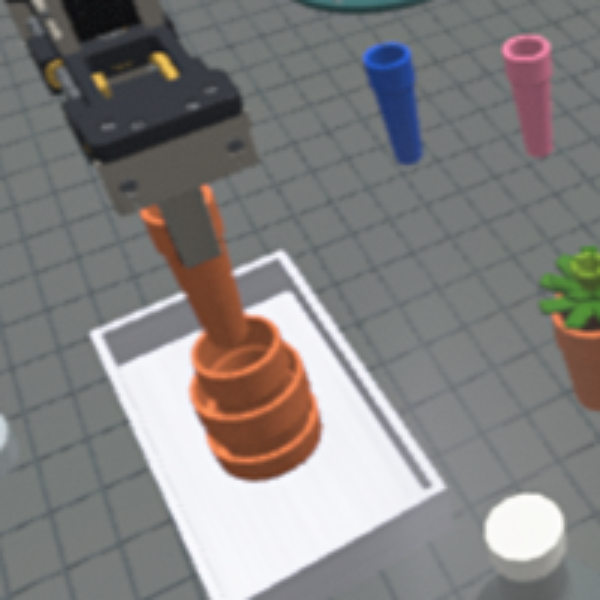

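The tall pot is vertical, with its axis about 1–2 mm from the middle pot's. I'll apply a small correction and lower.

Emit:
play_rows(
  translation=[
    [0.03,0.04,0.2],
    [0,0,0.35],
    [0,0,0.4],
    [0,0,0.4],
    [0,0,0.4],
    [0,0,0.35],
    [0,0,0.2],
    [0,0,0],
  ],
  turn=[0,0,0,0,0,0,0,0],
)

```text
t: 36.95
tool_pos: [0.5606, -0.2921, 0.125]
tcp_rot: [-0.001, 0.687, 0.727, -0.0]
force: [0.4, 0.1, -0.2]
opening: 0.0337
```

```bash
python3 plan.py 0.561,-0.2925,0.1137
```

```text
t 36.95 tcp [ 0.5606 -0.2921  0.125 ] yaw jaw deg 3.2 tilt 0.1 open 0.0337 F [ 0.4  0.1 -0.2] q [-0.06  0.64  0.68  1.76 -0.49  0.91  0.89]
0.561,-0.2925,0.1137 -> units [-0.015  0.012  0.378]
```

Emit:
play_rows(
  translation=[
    [0,0,0.1],
    [0,0,0.1],
    [0,0,0.06],
    [0,0,0.04],
    [0,0,0],
  ],
  turn=[0,0,0,0,0],
)

```text
t: 37.45
tool_pos: [0.5612, -0.2922, 0.1172]
tcp_rot: [0.0, 0.687, 0.727, 0.0]
force: [-0.1, -0.6, -1.5]
opening: 0.0336
```

Emit:
play_rows(
  translation=[
    [0,0,0.04],
    [0,0,0.02],
    [0,0,0],
  ],
  turn=[0,0,0],
)

```text
t: 37.75
tool_pos: [0.5611, -0.2923, 0.1153]
tcp_rot: [-0.0, 0.687, 0.727, -0.0]
force: [-1.0, -1.2, -0.5]
opening: 0.0335
```

Emit:
play_rows(
  translation=[
    [0,0,0.03],
    [0,0,0.02],
    [0,0,0],
  ],
  turn=[0,0,0],
)

```text
t: 38.05
tool_pos: [0.5611, -0.2923, 0.1138]
tcp_rot: [-0.0, 0.687, 0.727, 0.0]
force: [-0.3, -1.0, 0.2]
opening: 0.0331
```

Emit:
play_rows(
  translation=[
    [0,0,0.02],
    [0,0,0],
  ],
  turn=[0,0],
)

```text
t: 38.25
tool_pos: [0.5612, -0.2925, 0.1137]
tcp_rot: [0.0, 0.687, 0.727, 0.0]
force: [-0.4, -0.2, 3.1]
opening: 0.0336
```

Contact at exactly the expected height. I'll release and check before retreating.

Emit:
play_rows(
  translation=[
    [0,0,0],
    [0,0,0],
    [0,0,0],
    [0,0,0],
    [0,0,0],
    [0,0,0],
  ],
  turn=[0,0,0,0,0,0],
  jaw=0.6,
)

```text
t: 38.85
tool_pos: [0.5612, -0.2923, 0.1133]
tcp_rot: [0.0, 0.687, 0.727, 0.0]
force: [0.3, 0.1, 0.0]
opening: 0.0736
```

Emit:
play_rows(
  translation=[
    [0,0,-0.2],
    [0,0,-0.5],
    [0,0,-0.8],
    [0,0,-1],
    [0,0,-1],
    [0,0,-0.7],
    [0,0,-0.3],
    [0,0,0],
  ],
  turn=[0,0,0,0,0,0,0,0],
)

```text
t: 39.65
tool_pos: [0.5617, -0.2927, 0.2502]
tcp_rot: [0.001, 0.687, 0.727, 0.001]
force: [-0.3, 0.3, -0.6]
opening: 0.0731
```

Emit:
play_rows(
  translation=[
    [0.5,0,0],
    [0.9,0,0],
    [0.9,0,0],
    [0.9,0,0],
    [0.9,0,0],
    [0.9,0,0],
    [0.4,0,0],
    [0,0,0],
  ],
  turn=[0,0,0,0,0,0,0,0],
)

```text
t: 40.45
tool_pos: [0.5518, -0.1279, 0.2473]
tcp_rot: [-0.001, 0.686, 0.728, -0.0]
force: [-0.2, 0.4, -0.9]
opening: 0.0739
```

Emit:
play_rows(
  translation=[
    [0,0,0],
    [0,0,0],
    [0,0,0],
  ],
  turn=[0,0,0],
)

```text
t: 40.75
tool_pos: [0.5519, -0.132, 0.2483]
tcp_rot: [0.0, 0.688, 0.726, -0.0]
force: [-0.5, 0.6, -0.4]
opening: 0.0737
```

```bash
python3 plan.py
python3 - <<'E'
from plant import env, snapshot
from h import *
for n in("top","scene"):
    s=snapshot(n); cv2.imwrite(f"pics/{n}9.png",s["frame"] if n=="top" else cv2.resize(s["frame"][130:330,90:330],None,fx=3,fy=3))
    X=cloud(s); m=clay(s)
    P=X[m]; P=P[np.hypot(P[:,0]-.56,P[:,1]+.293)<.05]
    for nm,z,r in(("tall",.119,.0165),("mid",.092,.0238),("half",.065,.0313),("sauc",.027,.0325)):
        Q=P[(P[:,2]>z-.005)&(P[:,2]<z+.004)]
        print(n,nm,len(Q),circ(Q,r).round(4) if len(Q)>8 else '', Q[:,2].max().round(4) if len(Q) else '')
    print(P[:,2].max())
    k,l,st,c=cv2.connectedComponentsWithStats(m.astype(np.uint8))
    for i in range(1,k):
        P=X[l==i]
        if st[i,4]<60 or abs(np.median(P[:,1]))>.25: continue
        z=np.percentile(P[:,2],98); print(c[i].round(),z.round(3),circ(P[P[:,2]>z-.006]).round(3))
E
```

```text
t 40.75 tcp [ 0.5519 -0.132   0.2483] yaw jaw deg 3.08 tilt 0.03 open 0.0737 F [-0.5  0.6 -0.4] q [-0.43  0.37  0.78  1.83 -0.3   1.06  0.51]
top tall 0  
top mid 0  
top half 0  
top sauc 0  Traceback (most recent call last):
  File "<stdin>", line 10, in <module>
    return umr_maximum(a, axis, None, out, keepdims, initial, where)
ValueError: zero-size array to reduction operation maximum which has no identity
```

View pics/top9.png

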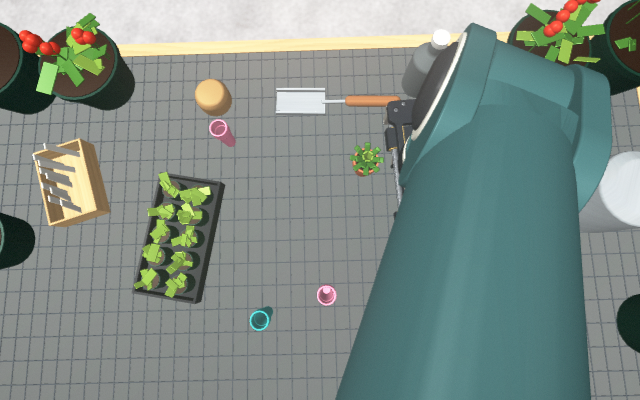

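The arm blocks the top view of the stack, so I'll move it further left and look again.

Emit:
play_rows(
  translation=[
    [0.9,0,0],
    [0.9,0,0],
    [0.9,0,0],
    [0.9,0,0],
    [0.9,0,0],
    [0.9,0,0],
    [0.9,0,0],
    [0.5,0,0],
  ],
  turn=[0,0,0,0,0,0,0,0],
)

```text
t: 41.6
tool_pos: [0.5406, 0.0749, 0.2482]
tcp_rot: [-0.0, 0.686, 0.727, 0.0]
force: [-0.1, -0.2, -0.1]
opening: 0.0735
```

Emit:
play_rows(
  translation=[
    [0,0,0],
    [0,0,0],
    [0,0,0],
  ],
  turn=[0,0,0],
)

```text
t: 41.9
tool_pos: [0.5409, 0.0712, 0.2484]
tcp_rot: [0.0, 0.688, 0.726, -0.0]
force: [-0.1, -0.1, 0.4]
opening: 0.0734
```

```bash
python3 plan.py
python3 - <<'E'
from plant import env, snapshot
from h import *
for n in("top","scene"):
    s=snapshot(n); cv2.imwrite(f"pics/{n}10.png",s["frame"] if n=="top" else cv2.resize(s["frame"][130:330,90:330],None,fx=3,fy=3))
    X=cloud(s); m=clay(s)
    P=X[m]; P=P[np.hypot(P[:,0]-.56,P[:,1]+.293)<.05]
    for nm,z,r in(("tall",.119,.0165),("mid",.092,.0238),("half",.065,.0313),("sauc",.027,.0325)):
        Q=P[(P[:,2]>z-.005)&(P[:,2]<z+.004)]
        print(n,nm,len(Q),circ(Q,r).round(4) if len(Q)>8 else '', Q[:,2].max().round(4) if len(Q) else '')
    print(np.percentile(P[:,2],99.5) if len(P) else 0)
    k,l,st,c=cv2.connectedComponentsWithStats(m.astype(np.uint8))
    for i in range(1,k):
        P=X[l==i]
        if st[i,4]<60 or abs(np.median(P[:,1]))>.25: continue
        z=np.percentile(P[:,2],98); print(c[i].round(),z.round(3),circ(P[P[:,2]>z-.006]).round(3))
E
```

```text
t 41.9 tcp [0.5409 0.0712 0.2484] yaw jaw deg 3.05 tilt 0.04 open 0.0734 F [-0.1 -0.1  0.4] q [-0.79  0.32  0.73  1.88 -0.24  1.03  0.1 ]
top tall 96 [ 0.5612 -0.2906  0.0165] 0.1221
top mid 127 [ 0.5598 -0.2892  0.0238] 0.0959
top half 100 [ 0.5603 -0.2918  0.0313] 0.0687
top sauc 58 [ 0.56   -0.2931  0.0325] 0.0307
0.12160882021006274
[374. 100.] 0.026 [ 0.395 -0.108  0.397]
scene tall 169 [ 0.5628 -0.2926  0.0165] 0.121
scene mid 186 [ 0.5601 -0.2926  0.0238] 0.0959
scene half 229 [ 0.5595 -0.2936  0.0313] 0.0689
scene sauc 208 [ 0.5584 -0.2941  0.0325] 0.0309
0.11983493079355818
[290. 249.] 0.079 [ 0.639 -0.101  0.023]
```

View pics/scene10.png

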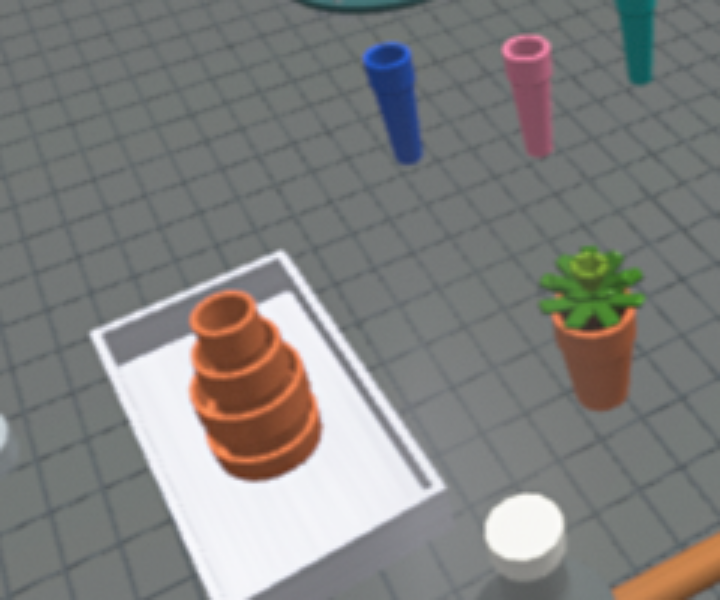

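View pics/top10.png

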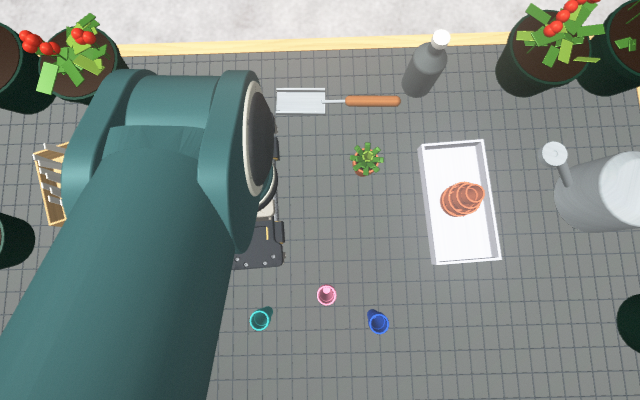

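The four-piece stack stands in the tray (top view (462,198)). The tall pot's rim is at 0.120 m (expected 0.119), the axes agree within a few mm, and nothing else has moved. I'll hand it in.

```bash
python3 - <<'E'
from plant import env, workorder
print(workorder.hand_in()); print(env.get_obs()["t"])
E
```

```text
the job is handed in; nothing more can be done
None
the job is handed in; nothing more can be done
```

The clay ware is stacked in the middle of the metal tray: the saucer on the tray floor, then the half pot, the middle pot and the tall clay pot nested in turn. I handed the job in at about 42 s of the 102 s allowed; the hand-in gave no verdict.

**Stack:** Each piece was lowered until it touched at the expected height, then let go. In the last pictures the rims are within about 1 mm of where they should be: saucer 0.028 m, half pot 0.066 m, middle pot 0.093 m and tall pot 0.120 m. The saucer is within about 2 mm of the tray's centre.

**Disagreement:** In the last pictures the two cameras differ by 1–4 mm on where each pot's axis is. Neighbouring axes come out at most 3 mm apart, within the 10 mm allowed.

**Bystanders:** The planted pot measures where it started. The trowel and the look-alikes still in view look unmoved, and the arm never showed contact with the seedling tray. In the last top picture the arm hides the seedling tray and the far pink pot. Both were in their places in the picture just before, and the arm only crossed high over the bench after that.

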